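# Take the tray's width with a pocket tape measure and lock it

## Robot

A 6-joint arm with a two-finger parallel gripper is mounted at the origin on the work surface. World frame = base frame: x ahead of the robot, y to its left, z up, the work surface at z = 0. Lengths are in m, angles in rad, forces in N, time in s.
With the tool pointing down it reaches from about 0.25 to 0.725 m from the base axis. Payload 4 kg.
Tool frame: the origin (TCP) lies on the centre line of the jaws, within the pads' length; the fingertips stand ahead of it and the grasp point (between the pads) lies 11 mm behind it (bot.tip_extent is the z of the fingertips in the tool frame, in m); z points along the fingers, y is the direction in which the jaws open and shut (so a half turn about z gives the same grasp; the last joint's range is limited). The gripper opens to 85 mm and grips with 20 to 120 N. Pads are 22 mm wide; open, the fingers measure 114 mm over their backs; the gripper's body (76 mm by 85 mm) begins 54 mm behind the grasp point. The pads swing forward as they close: fully open they stand 13 mm farther back than shut.
Start: joints at [1.147, 0.241, 0.005, 1.335, 0, 1.571], TCP at [0.206, 0.456, 0.239] pointing down, gripper open.
Joint ranges: [-2.72, 2.72], [-1.05, 1.87], [-1.09, 1.28], [-1.99, 2.15], [-1.42, 1.44], [-3.14, 3.14]. Speed limits (rad/s): [2.79, 2.79, 3.14, 3.14, 3.14, 3.14].

## Interface

Orientations are given as a unit quaternion [x, y, z, w].
In Python, from workcell import bot gives the robot as it stands.
- The arm moves only by the shell command python3 -m jog 'ROWS'. ROWS is JSON, a list that holds one entry, the list of rows, each a list of 7 numbers: the shift along the world's x, y, z in m, then the turn, a rotation vector about the world's x, y, z in degrees, then the closure in counts, from 0 (fully open) to 255 (shut). In form: [[[tx, ty, tz, ax, ay, az, fingers], ...]]. A call has 1 to 10 rows; each row is the pose to reach, as a shift and turn from the pose commanded when the call began; what a row does not reach only later rows make up. A row lasts 1/12 s, in which the tool goes at most 41.7 mm and 7.16 degrees, less where a joint would pass 70% of its speed; a pose out of reach is approached as far as the arm can. A call with a gripper value outside its range is refused whole. The fingers move at their own pace and stop on an object; the grip force is fixed at half the most. Time passes only in rows, so rows that repeat a pose let the fingers close. It gives the time, the measured TCP pose, the force and the opening at its end, in the units of the state.
- bot.get_obs(): the state, without advancing time (a new reading comes with each control period).
- bot.camera(name): name is "scene" or "top" or "wrist"; returns the picture (400x640x3 uint8, blue, green, red); there is no depth.
- bot.camera_model(name): a dict with "K" (3x3 intrinsics, pixels), "k1" (the pictures are not rectified: a ray, as slopes to the right and down, at radius r is drawn at 1 + k1 r^2 times it, then the intrinsics apply), "T" (4x4, takes a point from camera to world coordinates). Camera axes: x right, y down, z forward; pixel columns grow to the right and rows downward; lengths in m; the calibration is good to about 2 mm. A picture is of the moment at which its call begins: read the wrist's pose just before it. camera_model takes no time and is no camera call; for the wrist camera it gives the pose at the moment of the call.
- bot.job_done(): hands the job in, once; it reports no verdict.
The state is a dict: "clock": time; "joint_pos": joint angles; "joint_vel": joint speeds; "tau": joint torques, N m; "eef_pos": TCP position; "tool_rot": TCP orientation; "ft_force": force on the tool from outside, world axes, zero at the start; "ft_torque": the same for the moment, N m; "grip_width": finger opening in m.
Only numpy, scipy, OpenCV 4.12 (cv2) and the standard library are available. Lean on these libraries where they do the work, as an engineer would, in place of code of your own. Each camera call takes 0.05 s, during which the arm holds its last target. There are 200 camera calls.

## Task

Measure the steel tray from its far long rim to its near long rim with the tape measure that stands in a slot of the white organiser: lift it out by its front and back ends, set it down upright on the dresser, and take it again by its two flat sides. Hook the blade's end over the outside of the far rim, in the lane where only the low wooden spoon lies, and draw the case back over the spoon until it stands upright and square on the dresser with its nose against the outside of the near rim. Let go, press the lock button on its top fully down and leave the tape there, without shifting the tray or disturbing the other things.

Things in the scene. Friction and masses are not known exactly. Their poses are not given: they have to be found in the camera images.
- tray: Loose low rectangular stainless steel tray, 0.95 kg, 180 mm along its x by 330 mm along its y, rim 13 mm high above the dresser and 3 mm thick all round (straight, upright), floor 2.5 mm thick. Origin at the centre of its underside; its x axis points roughly away from the robot, so its far long rim has its outer face at x = +90 mm and its near long rim at x = -90 mm. Three things stand or lie on it in a row along its y, about 105 mm apart; which is where changes.
- tape_mid (a point): Centre (half-way up) of the loose pocket tape measure, 0.25 kg, grey plastic case 62 mm long (x) by 32 mm thick (y) by 62 mm high (z), standing upright; x points to its nose, where the blade comes out. The top carries the lock button. It starts upright in one of the organiser's slots, nose towards +x of the organiser.
- mouth (a point): Point on the case's nose (front face), on its centre line, 13 mm above the case's underside and 31 mm ahead of tape_mid; axes as the case's. The blade comes out level just above it: blade 16 mm wide, stiff, its underside 15.3 mm above the case's underside.
- hook (a point): Point on the inner face (facing the case) of the steel hook at the blade's end, 6 mm above the level of the case's underside; axes as the case's. The hook is a plate 17 mm wide and 2 mm thick that hangs from the blade down to 3 mm above the level of the case's underside. At rest its inner face stands 12 mm ahead of the nose; it draws out to 196 mm ahead of the nose against a spring of about 2 N at rest, rising to about 3 N, and goes home by itself when let go unless locked.
- cheek_left: Left (+y) flat side of the tape's case; a plate 60 by 60 mm. Its origin is that of the case: the centre of the case's underside.
- cheek_right: Right (-y) flat side of the tape's case, likewise 60 by 60 mm; origin at the centre of the case's underside.
- lock (a joint): Lock button: 0 m up (unlocked), about 0.0047 to 0.005 m fully down (locked). It takes about 4 N pressed straight down, stays where it is left, and clamps the blade by a brake.
- lock_top (a point): Centre of the top face of the lock button, a black block 20 mm (along x) by 14 mm, which stands 6.5 mm above the case's top, 10 mm ahead of the case's centre.
- organiser: Fixed white open organiser 166 mm long (x) by 136 mm wide (y) by 66 mm high, left or right of the tray. Three slots side by side run along its x, each 40 mm wide, 158 mm long and 62 mm deep, centred at y = -44, 0 and +44 mm; floor 4 mm thick. Origin at the centre of its underside. The tape fills its slot's width and height, so that only its front and back ends can be reached.
- egg_cup_mid (a point): Centre of the upturned white ceramic egg cup on the tray, 49 mm wide, 60 mm high.
- travel_case_mid (a point): Centre of the round lavender plastic travel case on the tray, 66 mm wide, 54 mm high.
- spoon_mid (a point): Middle of the handle of the short wooden spoon that lies flat on the tray, 121 mm long along its x (roughly along the tray's y), handle 7 mm thick, bowl 31 mm wide and 8 mm high. It marks the lane where nothing stands.
- carton_mid (a point): Centre of a small paper carton 86 x 30 x 58 mm high in one slot of the organiser.
- nail_kit_mid (a point): Centre of a white plastic nail-care box 100 x 28 x 54 mm high in one slot of the organiser.
- pacifier_mid (a point): Centre of the yellow pacifier standing teat up on the dresser near the robot, 43 mm wide, 43 mm high.
- cover_mid (a point): Centre of the clear pacifier cover on the dresser near the robot, 46 mm wide, 43 mm high.
- lotion_mid (a point): Centre of a white lotion bottle beside the tray, 52 mm wide, 150 mm high.
- wipes_tub: Fixed closed white tub 170 x 116 mm, 72 mm high, on the side of the tray where the organiser is not. Origin at the centre of its underside.

How it is judged:
On the way, in this order (a step that is already met when the one before it is completed fails the run):
1. the tape measure stands upright on the dresser top, out of the organiser and let go, with its blade home (height (world z) of cheek_left below 0.003 m and angle between tape_mid's own z axis and vertical below 0.08 rad and horizontal distance between tape_mid and organiser above 0.1 m and contact force between the fingers and anything else below 0.1 N and linear speed of cheek_left below 0.02 m/s and distance between hook and mouth below 0.02 m), for 0.1 s.
2. held by its two flat sides, the tape is hooked behind the tray's far rim and drawn out by at least 60 mm (contact force between the fingers and cheek_left above 0.5 N and contact force between the fingers and cheek_right above 0.5 N and distance between hook and mouth above 0.07 m and x of hook in the frame of tray between 0.088 and 0.096 m and z of hook in the frame of tray below 0.015 m), for 0.1 s.
At the end, for the whole second after the job is handed in: Hook behind the far rim and nose at the near rim, each within 4 mm of its outer face, hook below the rim's top; case standing on the dresser, upright within 3 degrees, square to the tray within 4; lock over 4.2 of its 5 mm down; all let go and at rest (x of hook in the frame of tray between 0.088 and 0.094 m and z of hook in the frame of tray below 0.01 m and y of hook in the frame of tray between -0.16 and 0.16 m and x of mouth in the frame of tray between -0.094 and -0.0875 m and height (world z) of cheek_left below 0.003 m and angle between tape_mid's own z axis and vertical below 0.05 rad and angle between the x axis of tape_mid and the x axis of tray, either way round below 0.07 rad and value of joint lock above 0.0042 m and linear speed of cheek_left below 0.01 m/s); the robot touches nothing.
It fails at once if the tray is shifted by more than 12 mm (distance of tray from where it was at the start of the episode above 0.012 m).
It fails at once if the egg cup, the travel case, the pacifier, the cover or the lotion bottle is moved by more than 20 mm, or the spoon by more than 30 mm (distance of any of egg_cup_mid, travel_case_mid, pacifier_mid, cover_mid, lotion_mid from where it was at the start of the episode above 0.02 m or distance of spoon_mid from where it was at the start of the episode above 0.03 m).
It fails at once if the carton or the nail-care box is pulled about in its slot by more than 30 mm (distance of any of carton_mid, nail_kit_mid from where it was at the start of the episode above 0.03 m).
It also fails if it takes over 64 s, if anything falls off the work surface, if the arm or the gripper's body presses on something with over 40 N, if the wrist force passes 120 N, or if a joint passes its speed limit or range.

## Working session

There is one attempt and no reset: what is moved stays moved. The work goes in short steps, Python scripts to look and compute and a shell command to move; the robot and the scene stay as the last step left them, time stands still between calls to the robot, and variables do not carry over. Pictures are saved under pics/ and viewed, about 8 in all and at most 12, crops included, and the job is handed in when it is done.

```bash
mkdir -p pics; ls; python3 - <<'E'
from workcell import bot
import cv2
o=bot.get_obs();print({k:o[k] for k in('clock','eef_pos','tool_rot','grip_width')},bot.tip_extent)
for n in('top','scene'):
    m=bot.camera_model(n);print(n,m)
    cv2.imwrite(f'pics/{n}0.png',bot.camera(n))
E
```

```text
pics
{'clock': 0.0, 'eef_pos': array([0.2053508 , 0.45519941, 0.23839663]), 'tool_rot': array([ 2.10316175e-01,  9.77632835e-01, -1.04891551e-03, -2.15751702e-04]), 'grip_width': 0.0855844675711751} 0.008
top {'K': array([[389.99364493,   0.        , 320.12363627],
       [  0.        , 389.99364493, 199.35345434],
       [  0.        ,   0.        ,   1.        ]]), 'k1': -0.0625027565384473, 'T': array([[-1.17107911e-02, -9.77668508e-01,  2.09826467e-01,
         2.95044802e-01],
       [-9.99930940e-01,  1.16569809e-02, -1.49323031e-03,
        -1.17957051e-03],
       [-9.86058884e-04, -2.09829464e-01, -9.77737503e-01,
         1.06592806e+00],
       [ 0.00000000e+00,  0.00000000e+00,  0.00000000e+00,
         1.00000000e+00]])}
scene {'K': array([[368.56384629,   0.        , 322.98549409],
       [  0.        , 368.56384629, 199.76480992],
       [  0.        ,   0.        ,   1.        ]]), 'k1': -0.03393152184589681, 'T': array([[ 0.79495212,  0.41396579, -0.44349009,  0.87136187],
       [ 0.60665686, -0.5476202 ,  0.57626346, -0.47692199],
       [-0.00431077, -0.72714816, -0.68646702,  0.65387455],
       [ 0.        ,  0.        ,  0.        ,  1.        ]])}
```

View pics/top0.png

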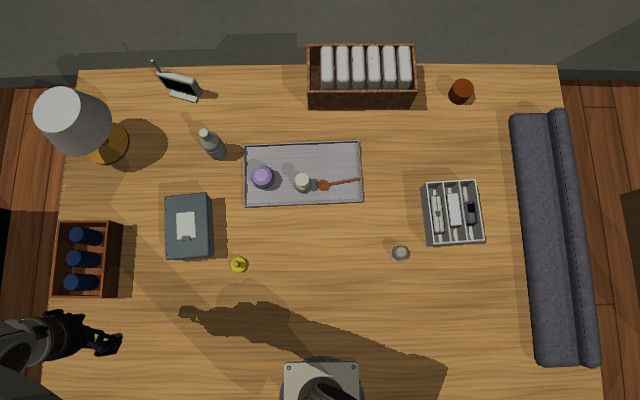

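View pics/scene0.png

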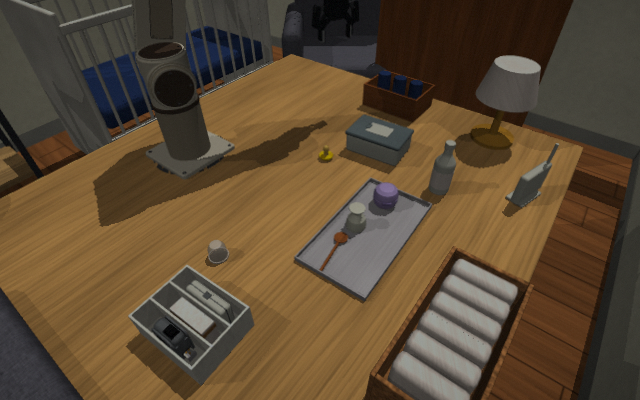

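```bash
cat > h.py <<'E'
import numpy as np, cv2
from workcell import bot
def ray(m,p):
    K,k=m['K'],m['k1']; d=np.array([(p[0]-K[0,2])/K[0,0],(p[1]-K[1,2])/K[1,1]]); u=d.copy()
    for _ in range(10): u=d/(1+k*(u@u))
    return m['T'][:3,3],m['T'][:3,:3]@np.array([u[0],u[1],1.])
def cast(m,p,z):
    o,d=ray(m,p); return o+d*(z-o[2])/d[2]
def proj(m,P):
    c=m['T'][:3,:3].T@(np.asarray(P,float)-m['T'][:3,3]); u=c[:2]/c[2]; u=u*(1+m['k1']*(u@u))
    return m['K'][:2,:2]@u+m['K'][:2,2]
def snap(n,f=None):
    m=bot.camera_model(n); im=bot.camera(n)
    if f: cv2.imwrite('pics/'+f,im)
    return m,im
E
python3 - <<'E'
from h import *
m=bot.camera_model('top'); im=cv2.imread('pics/top0.png')
for nm,z,ps in (('tray',.013,[(243,149),(360,142),(363,201),(245,206)]),('org',.066,[(427,182),(479,180),(485,242),(430,246)]),('egg',.06,[(302,178)]),('trav',.054,[(262,174)]),('pac',.03,[(239,264)]),('cover',.04,[(400,252)]),('spoonbowl',.008,[(324,186)]),('spoonend',.008,[(359,181)]),('tape',.066,[(470,213)]),('lotion',.15,[(205,132)])):
    print(nm,[cast(m,p,z)[:2].round(4).tolist() for p in ps])
a=cv2.resize(im[165:260,385:500],None,fx=4,fy=4,interpolation=cv2.INTER_CUBIC)
s=cv2.imread('pics/scene0.png')
b=cv2.resize(s[262:380,125:260],(435,380),interpolation=cv2.INTER_CUBIC)
c=cv2.resize(im[135:215,235:370],None,fx=4,fy=4,interpolation=cv2.INTER_CUBIC)
print(a.shape,b.shape)
W=np.zeros((600,800,3),np.uint8); ab=np.hstack([a[:380],b])[:, :]; ab=cv2.resize(ab,(800,int(380*800/ab.shape[1])))
W[:ab.shape[0]]=ab; cc=cv2.resize(c,(int(540*235/320),235)) ; W[600-235:,:cc.shape[1]]=cc
cv2.imwrite('pics/c1.png',W)
E
```

```text
tray [[0.6704, 0.2153], [0.6872, -0.1187], [0.5149, -0.1211], [0.5047, 0.2046]]
org [[0.5535, -0.2875], [0.5576, -0.4289], [0.3915, -0.4287], [0.3836, -0.2837]]
egg [[0.5698, 0.045]]
trav [[0.584, 0.1532]]
pac [[0.3457, 0.213]]
cover [[0.3714, -0.2107]]
spoonbowl [[0.5601, -0.0141]]
spoonend [[0.5734, -0.1124]]
tape [[0.4683, -0.3959]]
lotion [[0.6683, 0.2849]]
(380, 460, 3) (380, 435, 3)
```

View pics/c1.png

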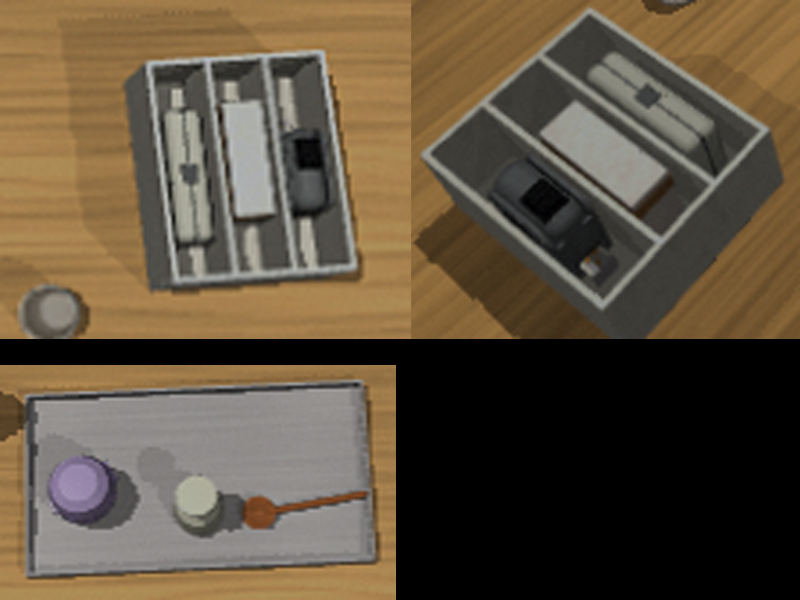

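```bash
python3 -m jog '[[[0.255,-0.845,0.03,0,0,-66,0],[0.255,-0.845,0.03,0,0,-66,0],[0.255,-0.845,0.03,0,0,-66,0],[0.255,-0.845,0.03,0,0,-66,0],[0.255,-0.845,0.03,0,0,-66,0],[0.255,-0.845,0.03,0,0,-66,0],[0.255,-0.845,0.03,0,0,-66,0],[0.255,-0.845,0.03,0,0,-66,0],[0.255,-0.845,0.03,0,0,-66,0],[0.255,-0.845,0.03,0,0,-66,0]]]'; python3 -c "
from workcell import bot;print(bot.get_obs()['tool_rot'])"
```

```text
clock: 0.93
eef_pos: [0.3256, 0.0552, 0.2535]
tool_rot: [0.71, 0.704, 0.0, 0.0]
ft_force: [1.9, 0.4, -0.4]
grip_width: 0.085
[7.10267541e-01 7.03931804e-01 1.72591804e-04 7.98061534e-05]
```

```bash
python3 -m jog '[[[0.135,-0.44,0.015,0,0,0,0],[0.135,-0.44,0.015,0,0,0,0],[0.135,-0.44,0.015,0,0,0,0],[0.135,-0.44,0.015,0,0,0,0],[0.135,-0.44,0.015,0,0,0,0],[0.135,-0.44,0.015,0,0,0,0],[0.135,-0.44,0.015,0,0,0,0],[0.135,-0.44,0.015,0,0,0,0],[0.135,-0.44,0.015,0,0,0,0],[0.135,-0.44,0.015,0,0,0,0]]]'; python3 -m jog '[[[0.01,-0.02,0,0,0,0,0],[0.01,-0.02,0,0,0,0,0],[0.01,-0.02,0,0,0,0,0],[0.01,-0.02,0,0,0,0,0]]]'; python3 - <<'E'
from h import *
m,im=snap('wrist','w1.png'); print(m); m,t=snap('top','t1.png'); print(bot.get_obs()['eef_pos'],bot.get_obs()['tool_rot'])
E
```

```text
clock: 1.77
eef_pos: [0.4479, -0.343, 0.2664]
tool_rot: [0.709, 0.705, 0.0, -0.001]
ft_force: [1.0, -0.1, 0.4]
grip_width: 0.0857
clock: 2.1
eef_pos: [0.4575, -0.3603, 0.2662]
tool_rot: [0.709, 0.705, -0.0, -0.001]
ft_force: [-0.2, 0.1, 0.4]
grip_width: 0.0851
{'K': array([[305.87919981,   0.        , 318.20647579],
       [  0.        , 305.87919981, 203.77200942],
       [  0.        ,   0.        ,   1.        ]]), 'k1': -0.04930128066039046, 'T': array([[ 0.99998374, -0.00369489, -0.00434344,  0.45788648],
       [-0.00479341, -0.95723294, -0.28927864, -0.28787511],
       [-0.00308883,  0.28929475, -0.95723508,  0.40236731],
       [ 0.        ,  0.        ,  0.        ,  1.        ]])}
[ 0.45774989 -0.35973028  0.26716046] [ 7.08423349e-01  7.05787664e-01  4.65550668e-05 -3.61330525e-04]
```

View pics/w1.png

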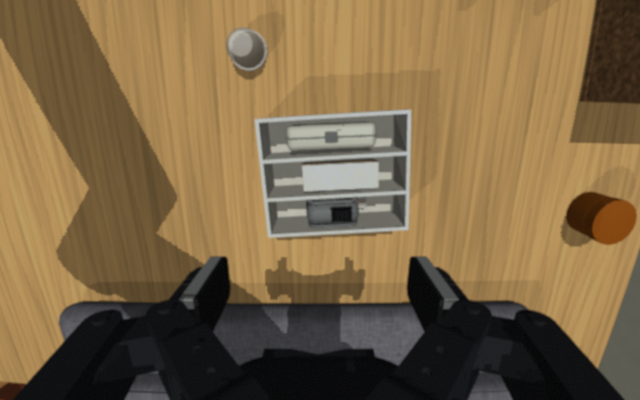

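```bash
python3 - <<'E'
from h import *
im=cv2.imread('pics/w1.png')
T=np.array([[ 0.99998374,-0.00369489,-0.00434344,0.45788648],[-0.00479341,-0.95723294,-0.28927864,-0.28787511],[-0.00308883,0.28929475,-0.95723508,0.40236731],[0,0,0,1]])
m=dict(bot.camera_model('wrist'),T=T)
for p in [(257,120),(410,111),(408,231),(270,237)]: print('org',cast(m,p,.066)[:2].round(4))
for p in [(333,206),(352,206),(352,222),(333,222),(342.5,214)]: print('btn',cast(m,p,.0725)[:2].round(4))
for p in [(306,211),(358,211)]: print('case ends',cast(m,p,.06)[:2].round(4))
cv2.imwrite('pics/c2.png',cv2.resize(im[100:245,245:425],(800,644),interpolation=cv2.INTER_CUBIC)[:600])
E
```

```text
org [ 0.3915 -0.2959]
org [ 0.5542 -0.2871]
org [ 0.5626 -0.4236]
org [ 0.3988 -0.4306]
btn [ 0.4731 -0.3903]
btn [ 0.4945 -0.3903]
btn [ 0.4951 -0.4096]
btn [ 0.4733 -0.4095]
btn [ 0.484  -0.3998]
case ends [ 0.4419 -0.4002]
case ends [ 0.5032 -0.4004]
```

View pics/c2.png

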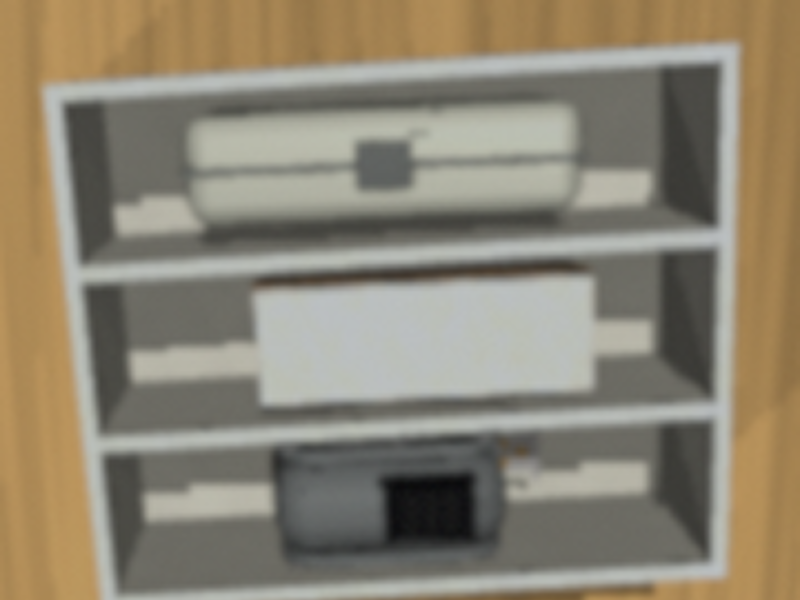

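```bash
python3 -m jog '[[[0.015,-0.042,-0.03,0,0,3,0],[0.015,-0.042,-0.07,0,0,3,0],[0.015,-0.042,-0.11,0,0,3,0],[0.015,-0.042,-0.145,0,0,3,0],[0.015,-0.042,-0.145,0,0,3,0],[0.015,-0.042,-0.145,0,0,3,0],[0.015,-0.042,-0.145,0,0,3,0]]]'; python3 - <<'E'
from h import *
m,im=snap('wrist','w2.png'); o=bot.get_obs();print(o['eef_pos'],o['tool_rot'],bot.tip_extent)
p=proj(m,[.473,-.402,.066]);print(p,m['T'].round(4).tolist())
cv2.imwrite('pics/c3.png',im)
E
```

```text
clock: 2.78
eef_pos: [0.4744, -0.4032, 0.125]
tool_rot: [0.69, 0.724, 0.0, 0.002]
ft_force: [1.7, -0.6, 1.0]
grip_width: 0.085
[ 0.47506063 -0.40397368  0.12605145] [6.89815654e-01 7.23978017e-01 1.83277133e-04 3.18760842e-03] 0.008
[316.89496057 220.65092006] [[0.9988, 0.046, 0.0154, 0.4702], [0.0485, -0.955, -0.2928, -0.3304], [0.0012, 0.2932, -0.9561, 0.2608], [0.0, 0.0, 0.0, 1.0]]
```

View pics/c3.png

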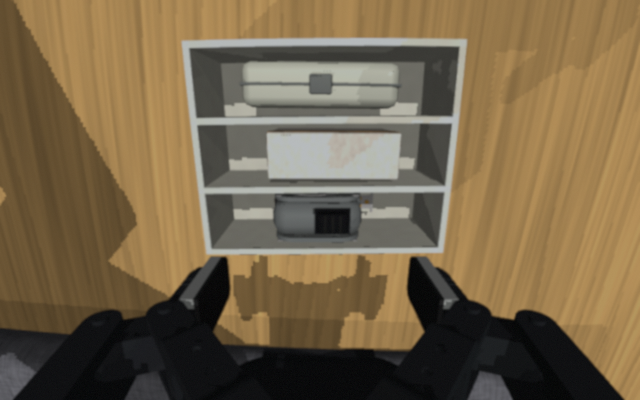

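```bash
python3 - <<'E'
from h import *
m=bot.camera_model('wrist')
for z,p in ((.0725,(333,208)),(.0725,(333,235)),(.0725,(333,221.5)),(.064,(274.5,216)),(.064,(361.5,216)),(.066,(200,189)),(.066,(445,189)),(.066,(208,252)),(.066,(442,252))):
    print(p,cast(m,p,z)[:2].round(4))
E
```

```text
(333, 208) [ 0.4838 -0.3916]
(333, 235) [ 0.485  -0.4105]
(333, 221.5) [ 0.4844 -0.4009]
(274.5, 216) [ 0.4447 -0.402 ]
(361.5, 216) [ 0.5043 -0.3991]
(200, 189) [ 0.3952 -0.3846]
(445, 189) [ 0.558  -0.3769]
(208, 252) [ 0.3978 -0.4306]
(442, 252) [ 0.5639 -0.4229]
```

```bash
python3 -m jog '[[[0,0.001,-0.03,0,0,0,0],[0,0.001,-0.06,0,0,0,0],[0,0.001,-0.081,0,0,0,0],[0,0.001,-0.081,0,0,0,0],[0,0.001,-0.081,0,0,0,0],[0,0.001,-0.081,0,0,0,120],[0,0.001,-0.081,0,0,0,120],[0,0.001,-0.081,0,0,0,120],[0,0.001,-0.081,0,0,0,120],[0,0.001,-0.081,0,0,0,120]]]';python3 -m jog '[[[0,0,0,0,0,0,120],[0,0,0,0,0,0,120],[0,0,0,0,0,0,120]]]'
```

```text
clock: 3.67
eef_pos: [0.475, -0.4039, 0.0447]
tool_rot: [0.69, 0.724, 0.0, 0.003]
ft_force: [-0.1, -0.3, 6.9]
grip_width: 0.0609
clock: 3.92
eef_pos: [0.475, -0.4039, 0.0447]
tool_rot: [0.69, 0.724, 0.0, 0.003]
ft_force: [-1.5, -0.8, 7.2]
grip_width: 0.0608
```

```bash
python3 -m jog '[[[0,0,0.01,0,0,0,120],[0,0,0.03,0,0,0,120],[0,0,0.06,0,0,0,120],[0,0,0.09,0,0,0,120],[0,0,0.12,0,0,0,120],[0,0,0.12,0,0,0,120],[0,0,0.12,0,0,0,120]]]'; python3 - <<'E'
from h import *
m,im=snap('wrist','w3.png');s,si=snap('scene','s3.png')
a=im[100:330,190:450]
q=proj(s,bot.get_obs()['eef_pos']).astype(int);print(q)
b=si[max(0,q[1]-70):q[1]+70,max(0,q[0]-100):q[0]+60]
a=cv2.resize(a,(400,354));b=cv2.resize(b,(400,int(400*b.shape[0]/b.shape[1])));W=np.zeros((400,800,3),np.uint8);W[:354,:400]=a;W[:b.shape[0],400:]=b
cv2.imwrite('pics/c4.png',W)
E
```

```text
clock: 4.5
eef_pos: [0.4743, -0.4031, 0.1642]
tool_rot: [0.69, 0.724, 0.0, 0.003]
ft_force: [0.5, 0.2, -3.4]
grip_width: 0.0606
[147 299]
```

View pics/c4.png

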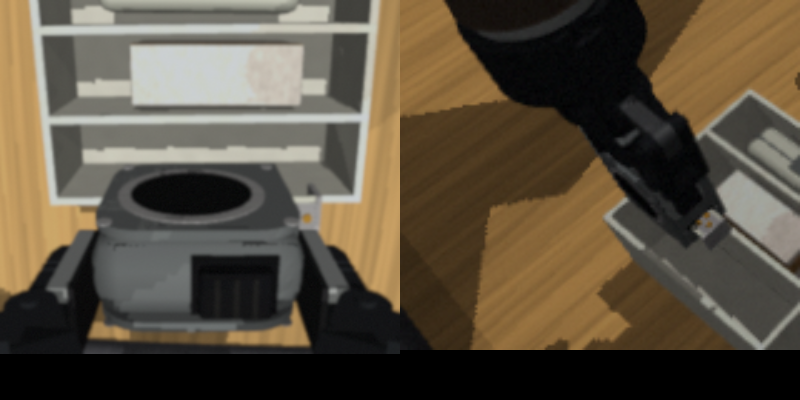

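```bash
python3 - <<'E'
from h import *
m=bot.camera_model('top'); im=cv2.imread('pics/top0.png')
hsv=cv2.cvtColor(im,cv2.COLOR_BGR2HSV); mask=(hsv[...,1]<70).astype(np.uint8)*255
x0,y0,x1,y1=225,130,380,220
mk=np.zeros_like(mask); mk[y0:y1,x0:x1]=mask[y0:y1,x0:x1]
mk=cv2.morphologyEx(mk,cv2.MORPH_OPEN,np.ones((5,5)))
c=max(cv2.findContours(mk,0,cv2.CHAIN_APPROX_NONE)[0],key=cv2.contourArea)[:,0].astype(float)
W=np.array([cast(m,p,.013)[:2] for p in c]).astype(np.float32)
r=cv2.minAreaRect(W);print(r,len(W))
# side fits
n=np.array(W); c0=np.array(r[0])
far=[p for p in n if p[0]>c0[0]+.07 and abs(p[1]-c0[1])<.13]; near=[p for p in n if p[0]<c0[0]-.07 and abs(p[1]-c0[1])<.13]
for f in(far,near):
    f=np.array(f);k=np.polyfit(f[:,1],f[:,0],1);print(np.degrees(np.arctan(-k[0])),np.polyval(k,[.045,-.06]),np.std(f[:,0]-np.polyval(k,f[:,1])))
for s in(1,-1):
    f=np.array([p for p in n if (p[1]-c0[1])*s>.14 and abs(p[0]-c0[0])<.06]);k=np.polyfit(f[:,0],f[:,1],1);print('side',np.degrees(np.arctan(k[0])),np.polyval(k,.595),len(f))
E
```

```text
((0.5987327694892883, 0.04773947596549988), (0.18137618899345398, 0.33050182461738586), 1.969813346862793) 445
1.870150087069138 [0.68785589 0.69128434] 0.0009003998012432194
1.874892273228438 [0.50951242 0.51294956] 0.0008144628679568226
side 2.317273012142513 0.21137776029388994 41
side -2.184981250634614 -0.1120283160745746 55
```

```bash
python3 -m jog '[[[-0.047,0.34,0,0,0,-0.9,120],[-0.047,0.34,0,0,0,-0.9,120],[-0.047,0.34,0,0,0,-0.9,120],[-0.047,0.34,0,0,0,-0.9,120],[-0.047,0.34,0,0,0,-0.9,120],[-0.047,0.34,0,0,0,-0.9,120],[-0.047,0.34,0,0,0,-0.9,120],[-0.047,0.34,0,0,0,-0.9,120],[-0.047,0.34,0,0,0,-0.9,120],[-0.047,0.34,0,0,0,-0.9,120]]]';python3 -m jog '[[[0,0,-0.03,0,0,0,120],[0,0,-0.06,0,0,0,120],[0,0,-0.09,0,0,0,120],[0,0,-0.11,0,0,0,120],[0,0,-0.117,0,0,0,120],[0,0,-0.121,0,0,0,120],[0,0,-0.121,0,0,0,120],[0,0,-0.121,0,0,0,120],[0,0,-0.121,0,0,0,120]]]'
```

```text
clock: 5.43
eef_pos: [0.4238, -0.0591, 0.1594]
tool_rot: [0.694, 0.72, -0.001, -0.002]
ft_force: [-0.3, -0.2, -3.1]
grip_width: 0.0606
clock: 6.18
eef_pos: [0.4256, -0.063, 0.0407]
tool_rot: [0.696, 0.718, -0.001, -0.0]
ft_force: [-4.1, 0.1, 6.7]
grip_width: 0.0607
```

```bash
python3 -m jog '[[[0,0,0.001,0,0,0,120],[0,0,0.001,0,0,0,0],[0,0,0.001,0,0,0,0],[0,0,0.001,0,0,0,0],[0,0,0.001,0,0,0,0],[0,0,0.001,0,0,0,0],[0,0,0.03,0,0,0,0],[0,0,0.07,0,0,0,0],[0,0,0.07,0,0,0,0],[0,0,0.07,0,0,0,0]]]'; python3 -m jog '[[[0,0,0,0,0,90,0],[0,0,0,0,0,90,0],[0,0,0,0,0,90,0],[0,0,0,0,0,90,0],[0,0,0,0,0,90,0],[0,0,0,0,0,90,0],[0,0,0,0,0,90,0],[0,0,0,0,0,90,0],[0,0,0,0,0,90,0],[0,0,0,0,0,90,0]]]';python3 -m jog '[[[0,0,0,0,0,18.4,0],[0,0,0,0,0,18.4,0],[0,0,0,0,0,18.4,0],[0,0,0,0,0,18.4,0],[0,0,0,0,0,18.4,0],[0,0,0,0,0,18.4,0]]]';python3 - <<'E'
from h import *
m,im=snap('wrist','w5.png'); o=bot.get_obs();print(o['eef_pos'],o['tool_rot'],o['joint_pos']); np.save('w5T.npy',m['T'])
E
```

```text
clock: 7.02
eef_pos: [0.4284, -0.0623, 0.1122]
tool_rot: [0.696, 0.718, 0.002, 0.002]
ft_force: [0.1, 0.3, -1.3]
grip_width: 0.0856
clock: 7.85
eef_pos: [0.425, -0.0619, 0.1087]
tool_rot: [0.141, 0.99, -0.0, -0.001]
ft_force: [-0.4, 0.7, -0.4]
grip_width: 0.0851
clock: 8.35
eef_pos: [0.4256, -0.0619, 0.1094]
tool_rot: [-0.015, 1.0, 0.0, -0.001]
ft_force: [0.4, 0.6, -0.0]
grip_width: 0.0855
[ 0.42571209 -0.06196315  0.10954207] [-1.54255344e-02  9.99880908e-01  7.74166762e-05 -4.65908922e-04] [-1.44539830e-01  2.13117533e-01 -3.92998938e-01  9.65624440e-01
  4.43229842e-06 -1.75392128e-01]
```

View pics/w5.png

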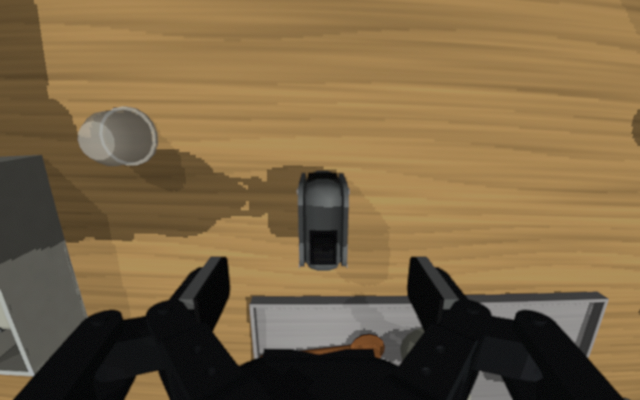

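```bash
python3 - <<'E'
from h import *
m=dict(bot.camera_model('wrist'),T=np.load('w5T.npy'))
for p in ((249,298),(350,297),(450,296),(605,294)): print('rim',cast(m,p,.013)[:2].round(4))
for p in ((323,231),(323,265),(310,248),(336,248)): print('btn',cast(m,p,.0685)[:2].round(4))
for p in ((299,208),(347,208),(299,250),(347,250)): print('side',cast(m,p,.06)[:2].round(4))
E
```

```text
rim [ 0.5099 -0.1218]
rim [ 0.5059 -0.033 ]
rim [0.5029 0.0557]
rim [0.5001 0.2037]
btn [ 0.4223 -0.0604]
btn [ 0.4458 -0.0596]
btn [ 0.434  -0.0682]
btn [ 0.4335 -0.0518]
side [ 0.4105 -0.076 ]
side [ 0.4095 -0.0455]
side [ 0.4397 -0.0756]
side [ 0.4387 -0.0438]
```

```bash
python3 - <<'E'
from h import *
m=dict(bot.camera_model('wrist'),T=np.load('w5T.npy')); im=cv2.imread('pics/w5.png')
for c in (280,380):
  for r in range(290,310): print(r,im[r,c].tolist(),cast(m,(c,r),.013)[0].round(4),cast(m,(c,r),0)[0].round(4))
t=bot.camera_model('top'); im=cv2.imread('pics/top0.png')
for r in list(range(138,150))+list(range(198,210)): print(r,im[r,335].tolist(),cast(t,(335,r),.013)[:2].round(4),cast(t,(335,r),0)[0].round(4))
E
```

```text
290 [87, 140, 174] 0.5007 0.5091
291 [87, 139, 174] 0.5017 0.5101
292 [85, 136, 171] 0.5027 0.5112
293 [82, 133, 168] 0.5038 0.5123
294 [80, 130, 164] 0.5048 0.5133
295 [75, 116, 144] 0.5058 0.5144
296 [64, 87, 104] 0.5068 0.5155
297 [60, 66, 69] 0.5078 0.5165
298 [59, 61, 61] 0.5088 0.5176
299 [59, 60, 61] 0.5099 0.5187
300 [60, 61, 61] 0.5109 0.5198
301 [61, 61, 61] 0.5119 0.5209
302 [60, 61, 61] 0.5129 0.522
303 [76, 77, 78] 0.514 0.5231
304 [109, 110, 112] 0.515 0.5241
305 [138, 139, 142] 0.5161 0.5252
306 [147, 148, 150] 0.5171 0.5263
307 [145, 146, 149] 0.5181 0.5274
308 [143, 145, 147] 0.5192 0.5286
309 [144, 146, 148] 0.5202 0.5297
290 [79, 128, 160] 0.4981 0.5063
291 [80, 128, 162] 0.4991 0.5074
292 [82, 131, 165] 0.5001 0.5084
293 [82, 133, 167] 0.5011 0.5095
294 [80, 128, 162] 0.5021 0.5106
295 [74, 112, 139] 0.5032 0.5116
296 [64, 81, 96] 0.5042 0.5127
297 [60, 63, 66] 0.5052 0.5138
298 [60, 60, 61] 0.5062 0.5148
299 [61, 61, 62] 0.5072 0.5159
300 [60, 60, 61] 0.5083 0.517
301 [61, 62, 62] 0.5093 0.5181
302 [65, 65, 66] 0.5103 0.5192
303 [86, 87, 88] 0.5113 0.5203
304 [11
[... 558 characters left out ...]
147, 149] [ 0.6759 -0.047 ] 0.6806
147 [143, 145, 149] [ 0.6729 -0.0469] 0.6776
148 [143, 145, 148] [ 0.6699 -0.0469] 0.6745
149 [140, 142, 146] [ 0.6669 -0.0468] 0.6715
198 [144, 146, 149] [ 0.5243 -0.0439] 0.5272
199 [131, 133, 136] [ 0.5215 -0.0439] 0.5243
200 [126, 127, 129] [ 0.5187 -0.0438] 0.5215
201 [130, 132, 134] [ 0.5159 -0.0438] 0.5186
202 [115, 113, 115] [ 0.5131 -0.0437] 0.5157
203 [43, 58, 72] [ 0.5102 -0.0437] 0.5129
204 [78, 134, 173] [ 0.5074 -0.0436] 0.5101
205 [80, 132, 172] [ 0.5046 -0.0436] 0.5072
206 [78, 128, 166] [ 0.5018 -0.0435] 0.5044
207 [79, 130, 167] [ 0.499  -0.0434] 0.5015
208 [84, 139, 173] [ 0.4962 -0.0434] 0.4987
209 [82, 138, 170] [ 0.4934 -0.0433] 0.4959
```

```bash
python3 -m jog '[[[-0.001,0.001,-0.03,0,0,0,0],[-0.001,0.001,-0.06,0,0,0,0],[-0.001,0.001,-0.0735,0,0,0,0],[-0.001,0.001,-0.0735,0,0,0,0],[-0.001,0.001,-0.0735,0,0,0,0],[-0.001,0.001,-0.0735,0,0,0,210],[-0.001,0.001,-0.0735,0,0,0,210],[-0.001,0.001,-0.0735,0,0,0,210],[-0.001,0.001,-0.0735,0,0,0,210],[-0.001,0.001,-0.0735,0,0,0,210]]]';python3 -m jog '[[[0,0,0,0,0,0,210],[0,0,0,0,0,0,210],[0,0,0,0,0,0,210],[0,0,0,0,0,0,210]]]'
```

```text
clock: 9.23
eef_pos: [0.4258, -0.0609, 0.0375]
tool_rot: [-0.016, 1.0, 0.0, 0.001]
ft_force: [-0.6, 1.0, 3.5]
grip_width: 0.0313
clock: 9.57
eef_pos: [0.4258, -0.0609, 0.0375]
tool_rot: [-0.016, 1.0, 0.0, 0.001]
ft_force: [-1.4, 1.8, 6.4]
grip_width: 0.0313
```

```bash
python3 -m jog '[[[0,0,0.03,0,0,0,210],[0,0,0.06,0,0,0,210],[0.04,0.001,0.08,0,5,0,210],[0.08,0.003,0.08,0,5,0,210],[0.12,0.004,0.08,0,5,0,210],[0.16,0.005,0.08,0,5,0,210],[0.2,0.007,0.08,0,5,0,210],[0.236,0.008,0.08,0,5,0,210],[0.236,0.008,0.08,0,5,0,210],[0.236,0.008,0.08,0,5,0,210]]]';python3 -m jog '[[[0,0,0,0,0,0,210],[0,0,0,0,0,0,210]]]'; python3 - <<'E'
from h import *
s,si=snap('scene','s6.png');o=bot.get_obs();print(o['eef_pos'],o['tool_rot'])
b=si[150:330,280:460];cv2.imwrite('pics/c6.png',cv2.resize(b,(600,600),interpolation=cv2.INTER_CUBIC))
E
```

```text
clock: 10.4
eef_pos: [0.6615, -0.0528, 0.1128]
tool_rot: [-0.016, 0.999, 0.001, -0.046]
ft_force: [-1.5, -0.7, -3.2]
grip_width: 0.031
clock: 10.57
eef_pos: [0.6595, -0.0531, 0.1162]
tool_rot: [-0.016, 0.999, 0.001, -0.045]
ft_force: [-0.8, 0.7, -3.2]
grip_width: 0.0313
[ 0.65963831 -0.05312203  0.11693798] [-1.58896424e-02  9.98898396e-01  7.22371687e-04 -4.41473929e-02]
```

View pics/c6.png

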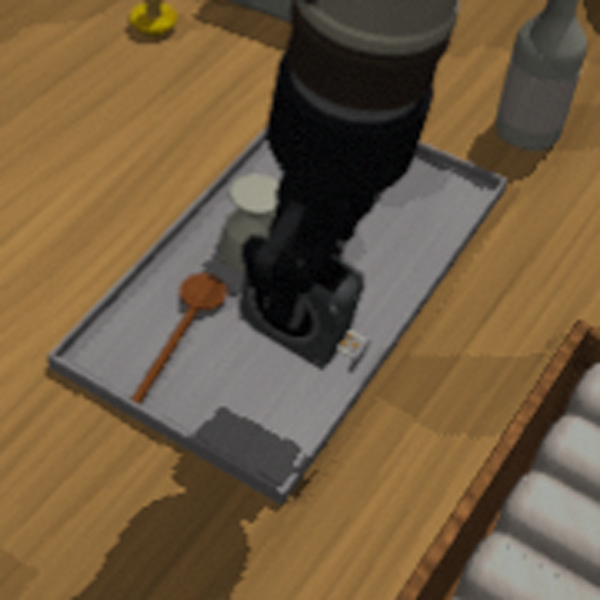

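```bash
python3 - <<'E'
from h import *
s=bot.camera_model('scene')
e=bot.get_obs()['eef_pos'];R=None
print('pred hook bottom',(proj(s,e+[.0388,.001,-.038])-[280,150])/.3,'blade end',(proj(s,e+[.0399,.001,-.0258])-[280,150])/.3)
# far rim top outer near y=-.05, and corners
c,sn=np.cos(np.radians(1.85)),np.sin(np.radians(1.85)); C=np.array([.5135+.09+.0034*0,.0477])
C=np.array([.5135-( -.06-.0477)*-np.tan(np.radians(1.85))+.09,.0477]); print(C)
for l in((90,-165),(90,165),(-90,-165),(-90,165),(90,-100)):
    w=[C[0]+(l[0]*c-l[1]*sn)/1e3,C[1]+(l[0]*sn+l[1]*c)/1e3,.013]; print(l,np.round(w,4),(proj(s,w)-[280,150])/.3)
E
```

```text
pred hook bottom [353.41636271 360.82668877] blade end [357.48815523 348.69041918]
[0.60002131 0.0477    ]
(90, -165) [ 0.6953 -0.1143  0.013 ] [282.78365927 493.71987118]
(90, 165) [0.6846 0.2155 0.013 ] [507.91689451 178.53619637]
(-90, -165) [ 0.5154 -0.1201  0.013 ] [ 45.889364   354.17504325]
(-90, 165) [0.5047 0.2097 0.013 ] [300.54780496  89.91132769]
(90, -100) [ 0.6932 -0.0493  0.013 ] [336.31584155 419.09758951]
```

```bash
python3 -m jog '[[[-0.0005,0,-0.03,0,0,0,210],[-0.0005,0,-0.05,0,0,0,210],[-0.0005,0,-0.06,0,0,0,210],[-0.0005,0,-0.06,0,0,0,210],[-0.0005,0,-0.06,0,0,0,210]]]';python3 -m jog '[[[0,0,-0.004,0,0,0,210],[0,0,-0.008,0,0,0,210],[0,0,-0.012,0,0,0,210],[0,0,-0.012,0,0,0,210],[0,0,-0.012,0,0,0,210]]]'
```

```text
clock: 11.03
eef_pos: [0.6599, -0.0531, 0.0572]
tool_rot: [-0.016, 0.999, 0.001, -0.044]
ft_force: [0.7, -0.6, -3.8]
grip_width: 0.0315
clock: 11.45
eef_pos: [0.6604, -0.053, 0.0444]
tool_rot: [-0.016, 0.999, 0.001, -0.044]
ft_force: [-0.9, 0.0, -2.7]
grip_width: 0.0312
```

```bash
python3 -m jog '[[[-0.003,0,0.0003,0,0,0,210],[-0.006,0,0.0005,0,0,0,210],[-0.009,0,0.0008,0,0,0,210],[-0.013,0,0.0012,0,0,0,210],[-0.018,-0.001,0.0016,0,0,0,210],[-0.024,-0.001,0.002,0,0,0,210],[-0.03,-0.001,0.0026,0,0,0,210],[-0.03,-0.001,0.0026,0,0,0,210],[-0.03,-0.001,0.0026,0,0,0,210]]]'; python3 - <<'E'
from h import *
s,si=snap('scene','s7.png');m,w=snap('wrist','w7.png')
b=cv2.resize(si[190:310,290:440],(500,400),interpolation=cv2.INTER_CUBIC)
a=cv2.resize(w[100:400,100:540],(300,205));W=np.zeros((400,800,3),np.uint8);W[:,:500]=b;W[:205,500:]=a
cv2.imwrite('pics/c7.png',W)
E
```

```text
clock: 12.2
eef_pos: [0.6304, -0.0541, 0.0477]
tool_rot: [-0.016, 0.999, 0.001, -0.043]
ft_force: [2.0, -0.4, -2.8]
grip_width: 0.0312
```

View pics/c7.png

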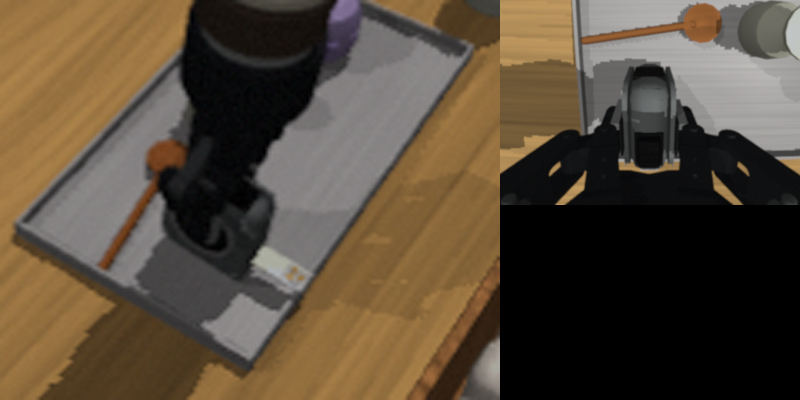

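```bash
python3 -m jog '[[[-0.01,0,0.001,0,0,0,210],[-0.02,-0.001,0.002,0,0,0,210],[-0.03,-0.001,0.003,0,0,0,210],[-0.04,-0.001,0.0038,0,0,0,210],[-0.05,-0.002,0.0046,0,0,0,210],[-0.06,-0.002,0.0055,0,0,0,210],[-0.07,-0.002,0.0064,0,0,0,210],[-0.076,-0.0025,0.0068,0,0,0,210],[-0.076,-0.0025,0.0068,0,0,0,210],[-0.076,-0.0025,0.0068,0,0,0,210]]]';python3 -m jog '[[[-0.01,0,0.001,0,0,0,210],[-0.02,-0.001,0.002,0,0,0,210],[-0.03,-0.001,0.003,0,0,0,210],[-0.04,-0.001,0.0038,0,0,0,210],[-0.05,-0.002,0.0046,0,0,0,210],[-0.06,-0.002,0.0055,0,0,0,210],[-0.07,-0.002,0.0064,0,0,0,210],[-0.076,-0.0025,0.0068,0,0,0,210],[-0.076,-0.0025,0.0068,0,0,0,210],[-0.076,-0.0025,0.0068,0,0,0,210]]]'; python3 - <<'E'
from h import *
m,w=snap('wrist','w8.png');s,si=snap('scene','s8.png');t,ti=snap('top','t8.png');np.save('w8T.npy',m['T'])
b=cv2.resize(si[190:310,290:440],(400,320),interpolation=cv2.INTER_CUBIC)
W=np.zeros((400,800,3),np.uint8);W[:320,:400]=b;W[:250,400:]=cv2.resize(w,(400,250))
cv2.imwrite('pics/c8.png',W)
E
```

```text
clock: 13.13
eef_pos: [0.5551, -0.0566, 0.0542]
tool_rot: [-0.016, 0.999, 0.001, -0.043]
ft_force: [2.8, -0.1, -2.5]
grip_width: 0.0312
clock: 13.97
eef_pos: [0.4795, -0.059, 0.061]
tool_rot: [-0.016, 0.999, 0.001, -0.043]
ft_force: [2.8, 0.1, -4.6]
grip_width: 0.0311
```

View pics/c8.png

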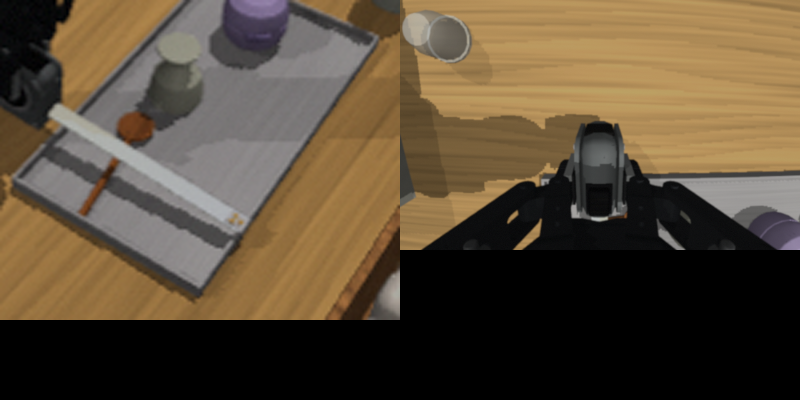

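```bash
python3 -m jog '[[[-0.002,0,-0.003,0,-0.6,0,210],[-0.002,0,-0.006,0,-1.3,0,210],[-0.002,0,-0.009,0,-1.9,0,210],[-0.002,0,-0.012,0,-2.5,0,210],[-0.002,0,-0.015,0,-3.2,0,210],[-0.002,0,-0.018,0,-3.8,0,210],[-0.002,0,-0.021,0,-4.5,0,210],[-0.002,0,-0.0235,0,-5,0,210],[-0.002,0,-0.0235,0,-5,0,210],[-0.002,0,-0.0235,0,-5,0,210]]]'; python3 - <<'E'
from h import *
m,w=snap('wrist','w9.png');o=bot.get_obs();print(o['eef_pos'],o['tool_rot'],o['ft_force'])
for c in (235,245,500):
  g=w[:,c].astype(int); 
  print(c,[(r,g[r].tolist(),cast(m,(c,r),.013)[:2].round(4).tolist(),cast(m,(c,r),0)[0].round(4)) for r in range(250,320) if abs(g[r]-g[r-1]).sum()>50])
E
```

```text
clock: 14.95
eef_pos: [0.4764, -0.059, 0.0375]
tool_rot: [-0.016, 1.0, -0.0, 0.0]
ft_force: [2.2, 1.0, 2.7]
grip_width: 0.0309
[ 0.4764139  -0.05899054  0.03750986] [-1.60665385e-02  9.99870923e-01  1.39704175e-06  5.96784274e-05] [1.64381891 0.35692583 3.41602428]
235 [(266, [85, 136, 171], [0.4905, -0.1088], np.float64(0.4976)), (290, [64, 99, 123], [0.5067, -0.1097], np.float64(0.5152)), (295, [26, 26, 26], [0.5102, -0.1099], np.float64(0.519))]
245 [(283, [57, 90, 111], [0.5016, -0.1034], np.float64(0.5097)), (284, [32, 46, 57], [0.5023, -0.1034], np.float64(0.5104)), (285, [18, 19, 21], [0.503, -0.1034], np.float64(0.5112))]
500 [(290, [78, 102, 121], [0.5023, 0.052], np.float64(0.5104)), (291, [70, 76, 83], [0.503, 0.0522], np.float64(0.5111)), (301, [110, 111, 113], [0.5101, 0.0538], np.float64(0.5188)), (302, [142, 142, 145], [0.5108, 0.054], np.float64(0.5196))]
```

```bash
python3 -m jog '[[[0.001,0,0,0,0,0,210],[0.002,0,0,0,0,0,210],[0.003,0,0,0,0,0,210],[0.004,0.0001,0,0,0,0,210],[0.004,0.0001,0,0,0,0,210],[0.004,0.0001,0,0,0,0,210]]]';python3 -m jog '[[[0.0015,0,0,0,0,0,210],[0.0015,0,0,0,0,0,210],[0.0015,0,0,0,0,0,210]]]'
```

```text
clock: 15.5
eef_pos: [0.4798, -0.0589, 0.0375]
tool_rot: [-0.016, 1.0, -0.0, -0.001]
ft_force: [-0.2, 1.6, 6.2]
grip_width: 0.0311
clock: 15.75
eef_pos: [0.4813, -0.0589, 0.0375]
tool_rot: [-0.016, 1.0, -0.0, -0.001]
ft_force: [-0.6, 0.1, 6.8]
grip_width: 0.0311
```

```bash
python3 -m jog '[[[0,0,0.001,0,0,0,210],[0,0,0.001,0,0,0,210],[0.001,0,0.001,0,0,0,210],[0.001,0,0.001,0,0,0,210]]]';python3 -m jog '[[[0.001,0,0,0,0,0,210],[0.001,0,0,0,0,0,210],[0.001,0,0,0,0,0,210]]]'
```

```text
clock: 16.08
eef_pos: [0.4825, -0.0589, 0.0376]
tool_rot: [-0.016, 1.0, 0.0, -0.001]
ft_force: [2.3, 0.3, -2.7]
grip_width: 0.0312
clock: 16.33
eef_pos: [0.4825, -0.0589, 0.0377]
tool_rot: [-0.016, 1.0, 0.0, -0.002]
ft_force: [-2.1, 0.4, -0.5]
grip_width: 0.031
```

```bash
python3 -m jog '[[[-0.001,0,0,0,0,0,210],[-0.001,0,0,0,0,0,180],[-0.001,0,0,0,0,0,120],[-0.001,0,0,0,0,0,0],[-0.001,0,0,0,0,0,0],[-0.001,0,0,0,0,0,0],[-0.001,0,0.03,0,0,0,0],[-0.001,0,0.065,0,0,0,0],[-0.001,0,0.065,0,0,0,0],[-0.001,0,0.065,0,0,0,0]]]'; python3 - <<'E'
from h import *
m,w=snap('wrist','w10.png');np.save('w10T.npy',m['T']);s,si=snap('scene','s10.png');print(bot.get_obs()['eef_pos'])
cv2.imwrite('pics/c10.png',np.hstack([cv2.resize(w[150:330,220:420],(400,360)),cv2.resize(si[180:310,230:430],(400,260))]) if 0 else np.vstack([cv2.resize(w[100:330,160:480],(556,400)),cv2.resize(si[190:310,250:440],(556,351))[:200]]))
E
```

```text
clock: 17.17
eef_pos: [0.4854, -0.0593, 0.1057]
tool_rot: [-0.016, 1.0, -0.0, 0.003]
ft_force: [0.8, 0.5, -0.2]
grip_width: 0.0852
[ 0.48281808 -0.05893147  0.10306773]
```

View pics/c10.png

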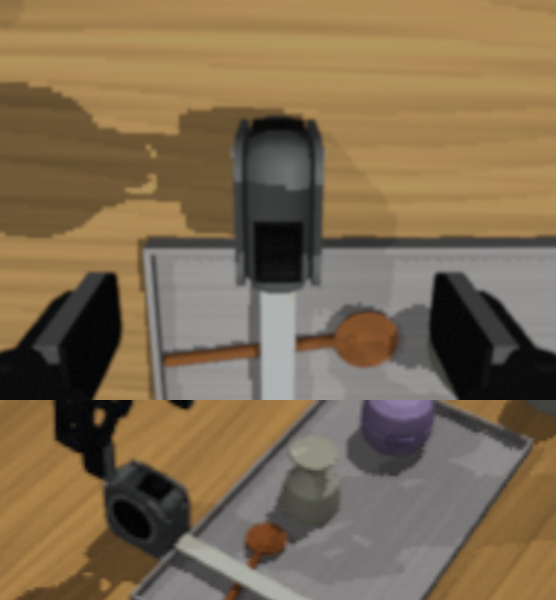

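```bash
python3 -m jog '[[[0,0,0.01,0,0,0,255],[0,0,0.01,0,0,0,255],[0,0,0.01,0,0,0,255],[0,0,0.01,0,0,0,255],[0,0,0.01,0,0,0,255],[0,0,0.01,0,0,0,255],[0,0,0.01,0,0,0,255],[0,0,0.01,0,0,0,255]]]'; python3 - <<'E'
from h import *
m=dict(bot.camera_model('wrist'),T=np.load('w10T.npy'))
for p in((320,227.6),(320,261.5),(305,245),(335,245),(320,245)):print(cast(m,p,.0685)[:2].round(4))
print(bot.tip_extent,bot.get_obs()['eef_pos'],bot.get_obs()['tool_rot'])
E
```

```text
clock: 17.93
eef_pos: [0.483, -0.0589, 0.113]
tool_rot: [-0.016, 1.0, 0.0, -0.0]
ft_force: [0.2, 0.7, 0.1]
grip_width: 0.0003
[ 0.4787 -0.0598]
[ 0.5016 -0.059 ]
[ 0.4905 -0.0686]
[ 0.4899 -0.0501]
[ 0.4902 -0.0594]
0.008 [ 0.48297109 -0.05893532  0.11304587] [-1.59995178e-02  9.99871984e-01  1.35179598e-05 -1.74549163e-04]
```

```bash
python3 -m jog '[[[0.008,0,-0.015,0,0,0,255],[0.008,0,-0.03,0,0,0,255],[0.008,0,-0.034,0,0,0,255],[0.008,0,-0.034,0,0,0,255],[0.008,0,-0.034,0,0,0,255]]]';python3 -m jog '[[[0,0,-0.002,0,0,0,255],[0,0,-0.004,0,0,0,255],[0,0,-0.0055,0,0,0,255],[0,0,-0.0055,0,0,0,255]]]'
```

```text
clock: 18.35
eef_pos: [0.4907, -0.0589, 0.0792]
tool_rot: [-0.016, 1.0, 0.0, -0.0]
ft_force: [0.0, 0.4, -0.1]
grip_width: -0.0001
clock: 18.68
eef_pos: [0.4917, -0.059, 0.0743]
tool_rot: [-0.016, 1.0, -0.0, 0.001]
ft_force: [0.6, -0.7, 1.5]
grip_width: -0.0
```

```bash
python3 -m jog '[[[0,0,-0.001,0,0,0,255],[0,0,-0.002,0,0,0,255],[0,0,-0.002,0,0,0,255]]]';python3 -m jog '[[[0,0,-0.001,0,0,0,255],[0,0,-0.002,0,0,0,255],[0,0,-0.002,0,0,0,255]]]'
```

```text
clock: 18.93
eef_pos: [0.4917, -0.059, 0.0721]
tool_rot: [-0.016, 1.0, -0.0, 0.001]
ft_force: [0.5, 0.0, 2.3]
grip_width: -0.0001
clock: 19.18
eef_pos: [0.492, -0.059, 0.0715]
tool_rot: [-0.016, 1.0, -0.0, 0.001]
ft_force: [-1.8, 0.2, 13.2]
grip_width: -0.0
```

```bash
python3 -m jog '[[[0,0,0,0,0,0,255],[0,0,0,0,0,0,255],[0,0,0.01,0,0,0,255],[0,0,0.04,0,0,0,255],[-0.03,0,0.08,0,0,0,255],[-0.06,0,0.12,0,0,0,255],[-0.06,0,0.12,0,0,0,255],[-0.06,0,0.12,0,0,0,255],[-0.06,0,0.12,0,0,0,255]]]'; python3 - <<'E'
from h import *
m,w=snap('wrist','w11.png');s,a=snap('scene','s11.png');b=cv2.imread('pics/s10.png')
z=cv2.imread('pics/scene0.png')
# black button block & blade in wrist view
for n,P in (('btn',[.4915,-.0593,.0635]),('hook',[.693,-.052,.016]),('nearrim',[.5135,-.06,.013])): print(n,proj(m,P).round(1),proj(s,P).round(1))
g=cv2.cvtColor(w,cv2.COLOR_BGR2GRAY);q=proj(m,[.4915,-.0593,.0635]).astype(int)
sub=(g[q[1]-25:q[1]+25,q[0]-20:q[0]+20]<35).astype(np.uint8);n,l,st,ce=cv2.connectedComponentsWithStats(sub)
for i in range(1,n):
    if st[i,4]>60: print('dark',st[i],cast(m,ce[i]+q-[20,25],.0635).round(4))
# blade tip column in scene: brightness along the blade; shift of tray between first and last picture
r=(slice(225,300),slice(290,345)); G=lambda x:np.float32(cv2.cvtColor(x,cv2.COLOR_BGR2GRAY))
for nm,(y0,y1,x0,x1) in dict(trayR=(262,298,330,372),lotion=(135,195,425,460),trav=(180,212,370,402),egg=(200,235,342,370),cover=(235,268,203,233),pac=(143,163,315,337),trayFar=(190,235,405,440)).items():
    print(nm,np.round(cv2.phaseCorrelate(G(z[y0:y1,x0:x1]),G(a[y0:y1,x0:x1])),2))
bl=(a.min(2)>150); ys,xs=np.nonzero(bl[225:290,300:375]); print('blade px',xs.min()+300,xs.max()+300,ys.max()+225,len(xs))
print(bot.get_obs()['eef_pos'],bot.get_obs()['ft_force'])
d=cv2.absdiff(a,b).max(2); ys,xs=np.nonzero(d[195:310,290:400]>60); print('changed s10->s11',len(xs))
E
```

```text
clock: 19.93
eef_pos: [0.4311, -0.059, 0.1904]
tool_rot: [-0.016, 1.0, -0.0, 0.001]
ft_force: [0.5, -0.3, -0.6]
grip_width: 0.0001
btn [317.4 259.2] [302.1 219.4]
hook [318.4 380.5] [380.3 275.7]
nearrim [316.4 256. ] [310.3 239.1]
dark [ 18  12   7  38 248] [ 0.4974 -0.0584  0.0635]
dark [  0  21  12  29 176] [ 0.5029 -0.076   0.0635]
dark [32 20  8 30 78] [ 0.5018 -0.0422  0.0635]Traceback (most recent call last):
  File "<stdin>", line 13, in <module>
    return _wrapfunc(a, 'round', decimals=decimals, out=out)
    return _wrapit(obj, method, *args, **kwds)
    conv = _array_converter(obj)
ValueError: setting an array element with a sequence. The requested array has an inhomogeneous shape after 1 dimensions. The detected shape was (2,) + inhomogeneous part.
```

```bash
python3 - <<'E'
from h import *
s=bot.camera_model('scene');z,b,a=[cv2.imread(f'pics/{n}.png') for n in('scene0','s10','s11')]
G=lambda x:np.float32(cv2.cvtColor(x,cv2.COLOR_BGR2GRAY))
for nm,(y0,y1,x0,x1) in dict(trayR=(262,298,330,372),lotion=(135,195,425,460),trav=(180,212,370,402),egg=(200,235,342,370),cover=(235,268,203,233),pac=(143,163,315,337),trayFar=(190,235,405,440)).items():
    p,c=cv2.phaseCorrelate(G(z[y0:y1,x0:x1]),G(a[y0:y1,x0:x1])); print(nm,np.round(p,2),round(c,2))
for nm,(y0,y1,x0,x1) in dict(blade=(235,290,310,390),case=(205,245,280,320)).items():
    p,c=cv2.phaseCorrelate(G(b[y0:y1,x0:x1]),G(a[y0:y1,x0:x1])); print('10->11',nm,np.round(p,2),round(c,2))
# bright blade pixels vs expected hook end
h=cv2.cvtColor(a,cv2.COLOR_BGR2HSV); bl=((h[...,2]>165)&(h[...,1]<60)).astype(np.uint8); bl[:215]=0; bl[295:]=0; bl[:,:300]=0; bl[:,400:]=0
n,l,st,ce=cv2.connectedComponentsWithStats(bl); i=1+np.argmax(st[1:,4]); ys,xs=np.nonzero(l==i); k=np.argsort(xs)
print(st[i],'tip',xs[k[-5:]].mean(),ys[k[-5:]].mean(),'world',cast(s,(xs[k[-5:]].mean(),ys[k[-5:]].mean()),.016).round(4),'root',cast(s,(xs[k[:5]].mean(),ys[k[:5]].mean()),.016).round(4))
E
```

```text
trayR [0.73 0.05] 0.81
lotion [-0.1   0.03] 0.92
trav [ 0.   -0.04] 0.94
egg [-0.08  0.09] 0.94
cover [ 0.21 -0.04] 0.62
pac [ 0.03 -0.06] 1.08
trayFar [-0.08  0.49] 0.96
10->11 blade [-0.02 -0.02] 0.99
10->11 case [-0.04 -0.15] 0.84
[314 241  61  33 304] tip 373.6 270.2 world [ 0.6746 -0.0486  0.016 ] root [ 0.5289 -0.0601  0.016 ]
```

```bash
python3 -c "
from workcell import bot;print(bot.job_done())"
```

```text
the job is handed in; nothing more can be done
None
```

The job is handed in after about 20 s of robot time. The tape is hooked behind the tray's far rim, its nose is against the near rim and its lock is pressed. No verdict was reported, so success rests on my own checks.

**What I did:**
- I lifted the tape out by its ends, set it upright in front of the spoon lane and re-gripped it by its flat sides.
- I hooked the far rim with the nose tipped about 5° down, so that drawing back cleared the spoon without losing the hook.
- I drew the case back over the spoon and near rim, then levelled it onto the dresser.
- I nudged it forward until the force along x went from +2.3 to -2.1 N at the near rim, then let go.
- I pressed the button with shut fingers to a firm 13 N stop at tip height 63.5 mm, the height expected for a fully pressed button, then backed the arm clear.

**Last checks:**
- **Other things:** the egg cup, travel case, lotion bottle, pacifier and cover moved by at most 0.2 px between the first and last pictures. The cover's match was weaker.
- **Tray:** it moved by less than about 1 px, or 1–2 mm.
- **Tape:** the blade and case did not shift while the button was pressed.

**Less certain:**
- In the last picture I could trace the blade's bright part only to x = 0.675 m. The far rim is at about 0.693 m, and the marked tip beyond that point was too dark for my threshold. The hook's final seat therefore rests on the picture of the drawn blade ending at the far rim, and on the blade not moving since.
- My dark-area check of the button in that picture also caught side shadows, so the lock depth rests on the press height and force.
- I did not measure the spoon, carton or nail-care box at the end. The spoon lay undisturbed in the picture taken after letting go.

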